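# Weigh the specimen on the beam balance and store it in the right keyed well

### The arm

A 6-joint arm with a two-finger parallel gripper is mounted at the origin on the work surface. World frame = base frame: x ahead of the robot, y to its left, z up, the work surface at z = 0. Lengths are in m, angles in rad, forces in N, time in s.
With the tool pointing down it reaches from about 0.275 to 1 m from the base axis. Payload 8.4 kg.
Tool frame: the origin (TCP) lies on the centre line of the jaws, within the pads' length; the fingertips stand 17 mm ahead of it and the grasp point (between the pads) lies 2 mm behind it (bot.tcp_to_tips is the y of the fingertips in the tool frame, in m); y points along the fingers, z is the direction in which the jaws open and shut, and the axes are right-handed (so a half turn about y gives the same grasp; the last joint's range is limited). The gripper opens to 85 mm and grips with 20 to 120 N. Pads are 22 mm wide; open, the fingers measure 114 mm over their backs; the gripper's body (76 mm by 85 mm) begins 54 mm behind the grasp point. The pads swing forward as they close: fully open they stand 13 mm farther back than shut.
Start: joints at [1.33, 0.353, 1.633, -0, 1.155, -0.002], TCP at [0.148, 0.607, 0.248] pointing down, gripper open.
Joint ranges: [-2.63, 2.63], [-0.92, 2.1], [0.06, 2.66], [-1.3, 4.44], [0, 2.69], [-3.02, 3.02]. Speed limits (rad/s): [2.22, 2.22, 2.79, 3.14, 3.14, 3.14].

### API

Orientations are given as a unit quaternion [x, y, z, w].
In Python, from workcell import bot, hand, kinematics, get_obs, vision, hand_in gives the robot as it stands. The module is installed in compiled form; this text tells all that it offers. Calls block until the motion is done:
- bot.reach(position, orientation): joint-space move of the TCP to a pose.
- bot.servo_line(position, ori=None, velocity=0.15): straight line of the TCP; ori=None keeps the orientation; velocity is the mean speed in m/s.
- bot.goto_joints(angles): joint-space move.
- hand.move_gripper(opening, strength=None): finger opening in m; strength is the grip in N (None keeps the last); returns when the fingers have stopped.
- bot.dwell(seconds).
- kinematics.solve_ik(position, orientation): joint angles nearest the present ones, or None.
- get_obs(): the state.
- vision.read_camera(name): name is "scene" or "top"; returns a dict with "frame" (384x512x3 uint8, red, green, blue), "intrinsics" (3x3 intrinsics, pixels), "view" (4x4, takes a point from world to camera coordinates). Camera axes: x right, y down, z forward; pixel columns grow to the right and rows downward; lengths in m; the calibration is good to about 2 mm. A picture is of the moment at which its call begins. There is no depth.
A pose or a line that the arm cannot do raises bot.IKError and nothing moves.
- hand_in(): hands the job in, once; it reports no verdict.
The state is a dict: "time_s": time; "joint_pos": joint angles; "joint_vel": joint speeds; "joint_efforts": joint torques, N m; "position": TCP position; "orientation": TCP orientation; "wrist_force": force on the tool from outside, world axes, zero at the start; "ft_torque": the same for the moment, N m; "gripper_width": finger opening in m.
Only numpy, scipy, OpenCV 4.12 (cv2) and the standard library are available. Lean on these libraries where they do the work, as an engineer would, in place of code of your own. Each camera call takes 0.05 s, during which the arm holds its last target. There are 200 camera calls.

### The job

Set the square-sided metal specimen on the empty pan of the beam balance, let go of it and see which way the beam settles. If it outweighs the brass reference (its pan goes down), store it in the square well; if it is lighter (its pan stays up), in the round well. Do it gently: in the well, turn it under light pressure until it drops over the hidden key and stands fully home, never forcing it or bearing hard on the balance, then let go; leave the other things on the bench where they are.

Things in the scene. Friction and masses are not known exactly. Their poses are not given: they have to be found in the camera images.
- sample_center (a point): Specimen's centre, 40 mm over its underside. Upright, metal, 80 mm tall: square bar 28 x 28 x 60 mm on a round foot 40 mm across, 8 mm thick, standing on four round studs (11 mm across, 11 mm long, centres at x, y = +-10 mm). x, y are square to the bar's flats, z up; the cross-shaped gap between the studs runs along x and y. Mass hidden, 95 to 325 g.
- balance: Two-pan beam balance (grey base 100 x 200 mm). Origin: centre of the base's underside. The beam lies along y, pivot 76 mm up; the empty round pan is at the -y end, 130 mm from the pivot, the other at +y carries a fixed brass 210 g reference. The pans always stay level. A white plate with a pointer, 127 mm high, stands over the pivot.
- pan_top (a point): Centre of the top face of the empty pan: a flat steel disc 100 mm across, without a rim. It goes down by up to 26 mm when a heavy specimen sinks it.
- beam (a joint): Beam tilt in rad: 0 level, positive = the empty (specimen) pan is down, negative = it is up; stops at -0.1 and +0.1. At the start it lies at -0.1. It settles within about 1.5 s; tilt is about 0.0018 rad per gram over or under the reference.
- square_well: Storage well, grey plastic, 36 mm high, square outside, 76 x 76 mm. Origin: centre of its underside; z up; x, y along its sides. One round bore, 44 mm across, 22 mm deep, open at the top, its flat floor 14 mm above the underside. On the floor stands a fixed cross-shaped key of two ribs crossing at the centre, 6.5 mm wide, 36 mm long, 8 mm high. It is hard: touch down slowly.
- square_well_mouth (a point): Centre of the square well's bore, at its top face (36 mm up). The key's bearing is new each time, unrelated to the well's axes and not reported. With its studs on the ribs the specimen sits 8 mm too high; turned till they come between the ribs (within about 6 degrees) it goes down onto the floor under light pressure.
- round_well: Storage well, grey plastic, 36 mm high, round outside, 76 mm across. Origin: centre of its underside; z up; x, y along fixed directions that cannot be seen on it. One round bore, 44 mm across, 22 mm deep, open at the top, its flat floor 14 mm above the underside. On the floor stands a fixed cross-shaped key of two ribs crossing at the centre, 6.5 mm wide, 36 mm long, 8 mm high. It is hard: touch down slowly.
- round_well_mouth (a point): Centre of the round well's bore, at its top face (36 mm up). The key's bearing is new each time, unrelated to the well's axes and not reported. With its studs on the ribs the specimen sits 8 mm too high; turned till they come between the ribs (within about 6 degrees) it goes down onto the floor under light pressure.
- beaker: Bystander: glass beaker, 68 mm across, 90 mm high. Origin: centre of its underside.
- dropper: Bystander: small dropper bottle, 30 mm across, 60 mm high. Origin: centre of its underside.
- plain_cyl: Bystander: plain aluminium cylinder, 30 mm across, 55 mm high. Origin: centre of its underside.
- short_cyl: Bystander: short brass cylinder, 38 mm across, 30 mm high. Origin: centre of its underside.
There are look-alikes about, which are no part of the job. Leave any blue, green or orange look-alike of the square_well alone.

How it is judged:
On the way:
1. the specimen stands released on the balance pan and the beam has settled (contact force between the fingers and sample below 0.05 N and linear speed of sample below 0.02 m/s and horizontal distance between sample_center and pan_top below 0.045 m and contact force between sample and balance above 0.6 N and angle between sample_center's own z axis and vertical below 0.1 rad and velocity of joint beam between -0.05 and 0.05 rad/s), for 0.3 s.
At the end, for the whole second after the job is handed in: The specimen stands released, still, upright (0.12 rad) and home (within 3.5 mm of the floor, 5 mm of the bore's centre): in the square well if heavier than the 210 g reference, in the round well if lighter (within 15 g either will do; judged by the force it rests with) (contact force between the fingers and sample below 0.05 N and linear speed of sample below 0.02 m/s and angle between sample_center's own z axis and vertical below 0.12 rad and ((horizontal distance between sample_center and square_well_mouth below 0.005 m and z of sample_center in the frame of square_well below 0.0575 m and contact force between sample and square_well above 1.91 N) or (horizontal distance between sample_center and round_well_mouth below 0.005 m and z of sample_center in the frame of round_well below 0.0575 m and contact force between sample and round_well below 2.21 N))); the robot touches nothing.
It fails at once if the specimen is forced in a well (over 80 N, even for a moment) (contact force between sample and square_well above 80 N or contact force between sample and round_well above 80 N).
It fails at once if something bears on the balance with over 25 N (contact force between anything else and balance above 25 N).
It fails at once if a bystander is moved by over 30 mm (distance of any of beaker, dropper, plain_cyl, short_cyl from where it was at the start of the episode above 0.03 m).
It also fails if it takes over 58 s, if anything falls off the work surface, if the arm or the gripper's body presses on something with over 40 N, if the wrist force passes 120 N, or if a joint passes its speed limit or range.

## Working session

There is one attempt and no reset: what is moved stays moved. The work goes in short steps, each a Python script; the robot and the scene stay as the last script left them, time stands still between calls to the robot, and variables do not carry over. Pictures are saved under pics/ and viewed, on a budget of 10 in all, crops included, one or two more only if the job needs it, and the job is handed in when it is done.

```bash
mkdir -p pics; python3 - <<'E'
from workcell import *
import cv2,numpy as np
for n in("scene","top"):
    c=vision.read_camera(n);cv2.imwrite(f"pics/{n}0.png",cv2.resize(c["frame"][:,:,::-1],(800,600),interpolation=cv2.INTER_CUBIC))
    print(n,c["intrinsics"].tolist(),np.round(c["view"],4).tolist())
o=get_obs();print({k:np.round(v,3).tolist() for k,v in o.items()},bot.tcp_to_tips)
E
```

```text
scene [[478.4155080433583, 0.0, 251.3079340055052], [0.0, 478.4155080433583, 184.97025898356662], [0.0, 0.0, 1.0]] [[0.6091, 0.7931, 0.0092, -0.3403], [0.6137, -0.4639, -0.6388, -0.3396], [-0.5023, 0.3947, -0.7693, 1.5041], [0.0, 0.0, 0.0, 1.0]]
top [[432.64280190703056, 0.0, 259.21069421407816], [0.0, 432.64280190703056, 188.96582358709955], [0.0, 0.0, 1.0]] [[-0.0283, -0.9995, 0.0114, -0.0392], [-0.9966, 0.0273, -0.0782, 0.6127], [0.0778, -0.0136, -0.9969, 1.2192], [0.0, 0.0, 0.0, 1.0]]
{'time_s': 0.1, 'joint_pos': [1.33, 0.354, 1.634, -0.0, 1.155, -0.002], 'joint_vel': [-0.001, -0.002, -0.002, 0.0, -0.0, 0.001], 'joint_efforts': [-0.001, -60.635, -34.282, -0.0, 0.004, -0.0], 'position': [0.148, 0.607, 0.248], 'orientation': [0.703, -0.084, 0.084, -0.702], 'wrist_force': [0.339, -0.611, -0.987], 'ft_torque': [-0.054, -0.004, 0.038], 'gripper_width': 0.085} 0.017
```

View pics/scene0.png

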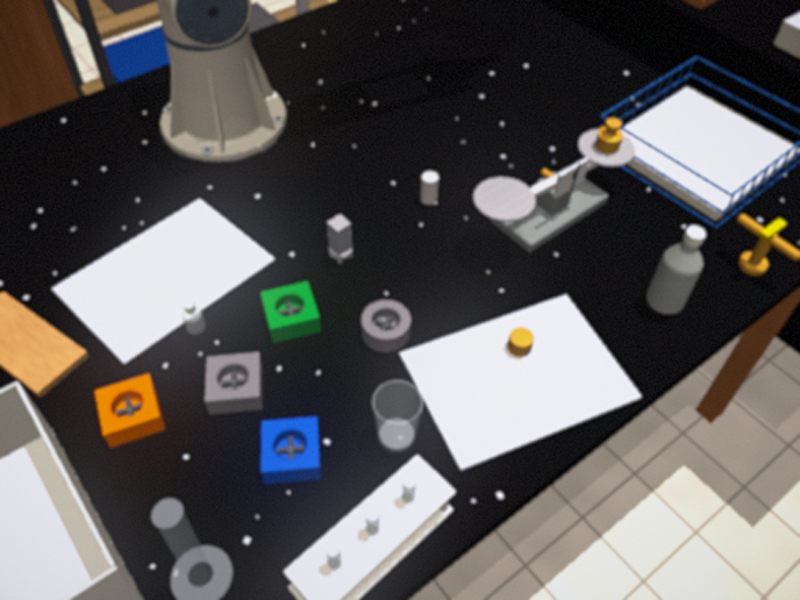

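View pics/top0.png

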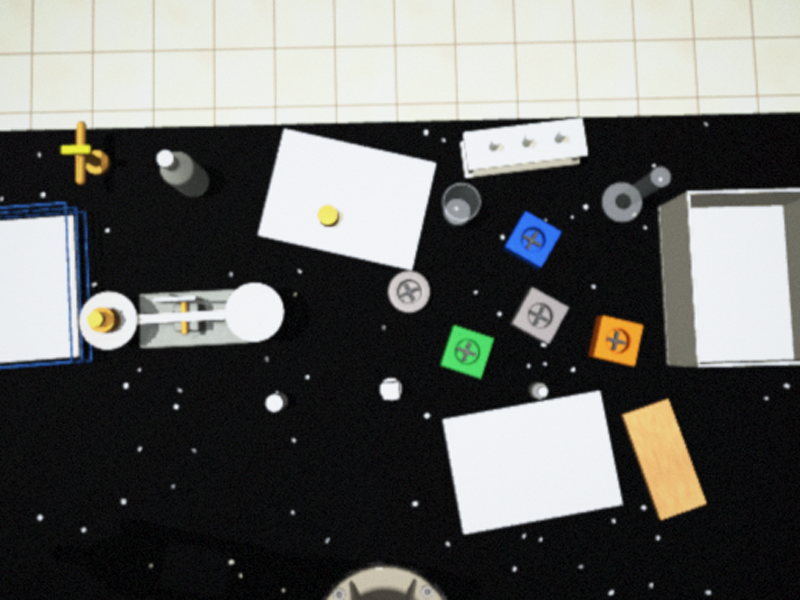

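Specimen candidates in the 800x600 views: the grey block at scene (340,237) / top (391,389) has square sides and a foot. The white cylinder at scene (429,187) is round, so it is plain_cyl. The uncoloured square well is at top (540,315), the round well at top (409,291) and the empty pan at top (254,312). I'll confirm these in enlarged crops.

```bash
cat > h.py <<'E'
from workcell import *
import cv2,numpy as np
def avg(n,k=6):
    cs=[vision.read_camera(n) for _ in range(k)]
    return np.mean([c["frame"] for c in cs],0).astype(np.uint8)[:,:,::-1].copy(),cs[0]["intrinsics"],cs[0]["view"]
def ray(K,V,u,v,z):
    "512x384 pixel -> world point at height z"
    d=V[:3,:3].T@np.linalg.solve(K,[u,v,1]);o=-V[:3,:3].T@V[:3,3]
    return o+d*(z-o[2])/d[2]
def proj(K,V,p):
    q=K@(V[:3,:3]@p+V[:3,3]);return q[:2]/q[2]
def crop(im,u,v,r=22,s=400,h=None):
    h=h or s;rv=r*h/s
    M=np.float32([[s/2/r,0,-(u-r)*s/2/r],[0,s/2/r,-(v-rv)*s/2/r]])
    return cv2.warpAffine(im,M,(s,h),flags=cv2.INTER_CUBIC)
E
python3 - <<'E'
from h import *
t,K,V=avg("top");s,K2,V2=avg("scene");np.savez("cal.npz",K=K,V=V,K2=K2,V2=V2)
f=.64
L=[(t,391,389,20),(t,409,291,20),(t,540,315,24),(s,340,237,30),(t,254,312,34),(s,386,325,24)]
C=[crop(i,u*f,v*f,r,266,300) for i,u,v,r in L]
cv2.imwrite("pics/m1.png",np.vstack([np.hstack(C[:3]),np.hstack(C[3:])]))
E
```

```text
(no output)
```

View pics/m1.png

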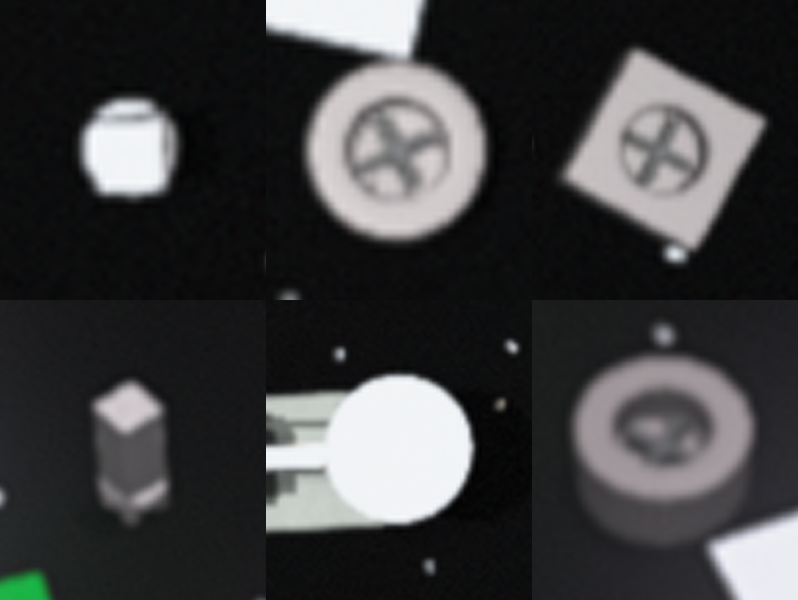

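The crops confirm the specimen: square top, round foot and studs. Top face is at crop 1 (131,158). Round bore centre is (397,150), with ribs along (350,165)-(440,132) and (375,115)-(412,188). Square well centre is (665,150), with ribs along (672,112)-(650,190) and its perpendicular. Pan centre is (399,449).

```bash
cat > m.py <<'E'
from h import *
c=np.load("cal.npz");K,V,K2,V2=[c[k] for k in("K","V","K2","V2")];f=.64
def px(cx,cy,i):
    L=[(391,389,20),(409,291,20),(540,315,24),(340,237,30),(254,312,34),(386,325,24)]
    u,v,r=L[i];s=133/r;return u*f+(cx-133-266*(i%3))/s, v*f+(cy-150-300*(i//3))/s
T=lambda x,y,i,z:ray(K,V,*px(x,y,i),z)
S=lambda x,y,i,z:ray(K2,V2,*px(x,y,i),z)
E
python3 - <<'E'
from m import *
ang=lambda a,b:np.degrees(np.arctan2(*(b-a)[1::-1]))%90
print("spec top",T(131.5,158,0,.08),"foot",T(129,147,0,.016))
q=[S(x,y,3,.08) for x,y in((128,380),(163,405),(128,432),(94,408))]
print("spec scene",np.mean(q,0),[(round(ang(q[i],q[(i+1)%4]),1),round(np.linalg.norm(q[i]-q[(i+1)%4]),4)) for i in range(4)])
print("round",T(397,150,1,.036),"scene",S(663,426,5,.036))
print("rib",ang(T(350,165,1,.022),T(440,132,1,.022)),ang(T(375,115,1,.022),T(412,188,1,.022)))
q=[T(x,y,2,.036) for x,y in((636,47),(767,122),(695,250),(562,180))]
print("sq",np.mean(q,0),T(664,151,2,.036),"rib",ang(T(672,112,2,.022),T(650,190,2,.022)),ang(T(628,140,2,.022),T(700,165,2,.022)))
# pan: triangulate
u=px(399,449,4);w=(505*f,198*f)
from scipy.optimize import least_squares
r=least_squares(lambda p:np.r_[proj(K,V,p)-u,proj(K2,V2,p)-w],[.5,.3,.1]);print("pan",r.x,r.fun)
# balance base corners top 800px approx: 
from scipy.spatial.transform import Rotation as R
o=get_obs();print(R.from_quat(o["orientation"]).as_matrix().round(3))
E
```

```text
spec top [ 0.44114014 -0.02579795  0.08      ] foot [ 0.44189659 -0.02411672  0.016     ]
spec scene [ 0.44167031 -0.02208445  0.08      ] [(np.float64(8.6), np.float64(0.029)), (np.float64(11.2), np.float64(0.0288)), (np.float64(9.5), np.float64(0.0277)), (np.float64(13.8), np.float64(0.0293))]
round [ 0.61802271 -0.0626816   0.036     ] scene [ 0.61821518 -0.06001037  0.036     ]
rib 18.626820784001737 25.175578810623477
sq [ 0.56783893 -0.30090143  0.036     ] [ 0.56711791 -0.30034061  0.036     ] rib 71.78670328254617 69.19182904028436
pan [0.5850511  0.20446382 0.11133635] [-0.64165206 -0.49769613 -0.76483199  0.08300802]
[[ 0.972  0.     0.237]
 [-0.237  0.     0.972]
 [ 0.    -1.     0.   ]]
```

```bash
cat >> h.py <<'E'
from scipy.spatial.transform import Rotation as R
def Q(deg):
    "tool down, jaws opening along yaw deg"
    a=np.radians(deg);z=np.array([np.cos(a),np.sin(a),0]);y=np.array([0,0,-1.])
    return R.from_matrix(np.c_[np.cross(y,z),y,z]).as_quat()
def st(m=""):
    o=get_obs();p=o["position"];M=R.from_quat(o["orientation"]).as_matrix()
    print(m,"t%.1f"%o["time_s"],"p",np.round(p,4),"F",np.round(o["wrist_force"],1),"Tz %.2f"%o["ft_torque"][2],"w %.4f"%o["gripper_width"],"yaw %.1f"%np.degrees(np.arctan2(M[1,2],M[0,2])),"j6 %.2f"%o["joint_pos"][5])
    return o
E
python3 - <<'E'
from h import *
p=np.array([.4415,-.024,.062])
for d in(8,98,-82):
    q=kinematics.solve_ik(p+[0,0,.08],Q(d));print(d,None if q is None else np.round(q,2))
bot.reach(p+[0,0,.1],Q(98));st("above")
bot.servo_line(p,velocity=.12);st("at")
hand.move_gripper(.02,25);st("grip1")
hand.move_gripper(.05);bot.servo_line(p+[0,0,.0001],Q(8),velocity=.0001) if 0 else bot.reach(p,Q(8));st("turned")
hand.move_gripper(.02,40);o=st("grip2")
E
```

```text
8 [-0.06  0.22  2.11 -0.    0.82 -0.2 ]
98 [-0.06  0.22  2.11 -0.    0.82 -1.77]
-82 [-0.06  0.22  2.11 -0.    0.82  1.37]
above t3.2 p [ 0.4418 -0.0236  0.1621] F [0.9 0.2 0.1] Tz -0.03 w 0.0855 yaw 98.0 j6 -1.77
at t4.2 p [ 0.4419 -0.024   0.0624] F [-0.3  0.3 -0.1] Tz -0.01 w 0.0856 yaw 98.0 j6 -1.77
grip1 t4.7 p [ 0.4417 -0.024   0.0623] F [-1.4 -0.2  6.1] Tz -0.01 w 0.0275 yaw 98.0 j6 -1.77
turned t6.5 p [ 0.4415 -0.024   0.062 ] F [-0.8  0.4  0.2] Tz 0.02 w 0.0503 yaw 8.1 j6 -0.20
grip2 t6.8 p [ 0.4415 -0.024   0.0621] F [-1.   0.5  2.2] Tz 0.01 w 0.0277 yaw 8.0 j6 -0.20
```

```bash
python3 - <<'E'
from h import *
bot.servo_line([.4415,-.024,.21],velocity=.2);bot.dwell(.2);st("lift")
c=np.array([.585,.2045,0])
bot.reach(c+[0,0,.21],Q(8));bot.dwell(.3)
fz=lambda:np.mean([(bot.dwell(.02),get_obs()["wrist_force"][2])[1] for _ in range(6)])
b=fz();st("above pan");print("base",b)
for z in np.arange(.182,.165,-.002):
    bot.servo_line(c+[0,0,z],velocity=.03);f=fz();print(round(z,3),round(f-b,2))
    if f-b>.6:break
cv2.imwrite("pics/pan.png",crop(avg("scene",2)[0],323,115,50,800,600))
st()
E
```

```text
lift t7.9 p [ 0.4408 -0.0239  0.2088] F [ 0.7 -0.7 -3. ] Tz 0.04 w 0.0274 yaw 8.0 j6 -0.20
above pan t9.3 p [0.585  0.2039 0.2103] F [ 0.6  0.1 -2.5] Tz 0.01 w 0.0276 yaw 8.0 j6 0.19
base -2.544545364315162
0.182 0.27
0.18 0.46
0.178 0.25
0.176 0.35
0.174 -0.01
0.172 1.55
 t12.4 p [0.5851 0.2045 0.1722] F [ 0.7 -0.1 -0.9] Tz 0.01 w 0.0271 yaw 8.0 j6 0.19
```

View pics/pan.png

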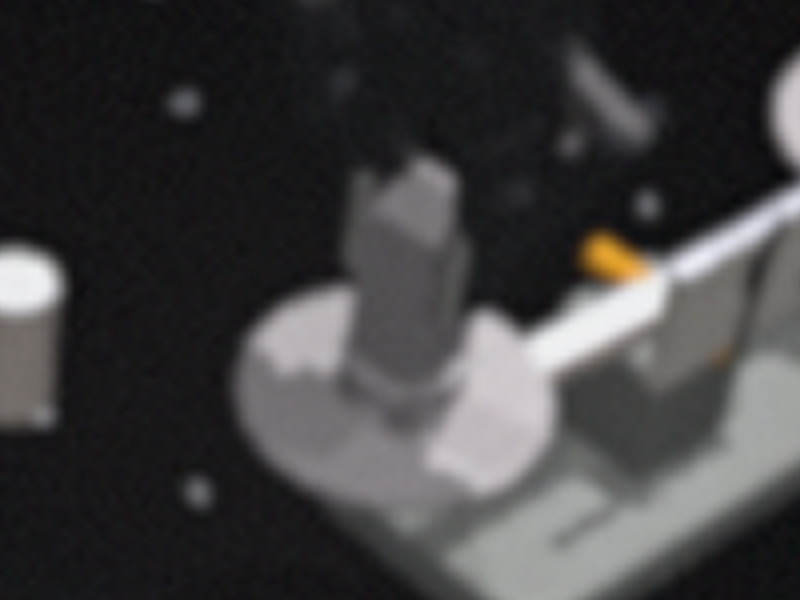

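The specimen stands centred on the pan: foot at about (405,395), pan centre about (396,395). I'll release it and watch the beam.

```bash
python3 - <<'E'
from h import *
hand.move_gripper(.06);bot.dwell(2.0);st("released")
im,_,_=avg("scene",3)
cv2.imwrite("pics/pan2.png",crop(im,343,115,60,800,600));st()
E
```

```text
released t14.8 p [0.585  0.2045 0.172 ] F [ 0.1  0.3 -0.3] Tz 0.03 w 0.0599 yaw 8.0 j6 0.19
 t14.9 p [0.585  0.2045 0.172 ] F [ 0.8 -0.  -0.3] Tz -0.02 w 0.0599 yaw 8.0 j6 0.19
```

View pics/pan2.png

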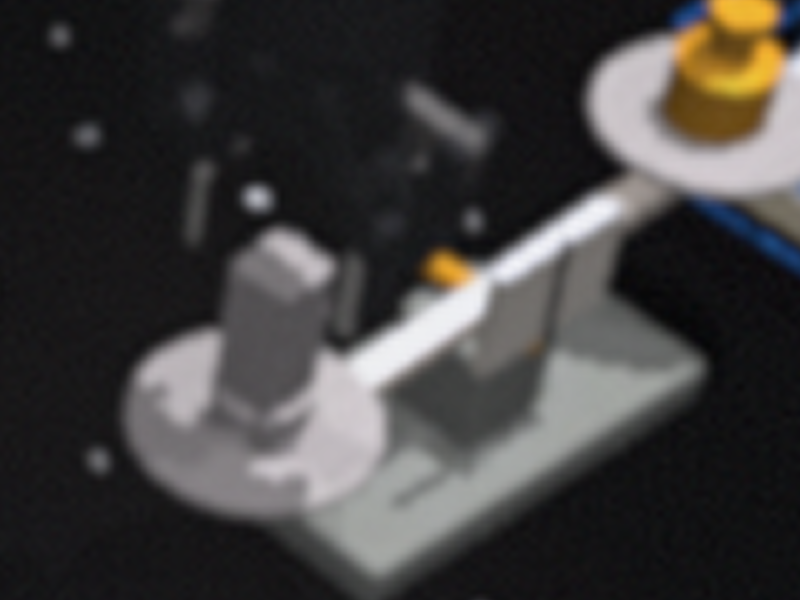

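The pan sank: its centre is now at crop (253,425), and the specimen stands upright and free of the fingers. I'll work out the new height and regrasp.

```bash
python3 - <<'E'
from m import *
for z in(.111,.098,.095,.09,.085):print(z,proj(K2,V2,np.array([.585,.2045,z])))
print(343+(253-400)*.15,115+(425-300)*.15)
E
```

```text
0.111 [322.4153504  126.88358191]
0.098 [321.7831632  130.63004257]
0.095 [321.63874834 131.48587229]
0.09 [321.3992694  132.90506967]
0.085 [321.16129371 134.3153585 ]
320.95 133.75
```

Pan at z ≈ 0.087, about 24 mm down and at the stop. The lift also read about 2.5–3 N, so it is heavier than the reference and goes in the square well.

```bash
python3 - <<'E'
from h import *
c=np.array([.585,.2045,0])
bot.servo_line(c+[0,0,.149],velocity=.06)
hand.move_gripper(.02,25);st("grip")
bot.servo_line(c+[0,0,.22],velocity=.12);hand.move_gripper(.02,45);bot.dwell(.2);st("lift")
w=np.array([.5675,-.3006,0])
bot.reach(w+[0,0,.2],Q(-19.5));bot.servo_line(w+[0,0,.108],velocity=.12);bot.dwell(.2);st("hover")
t,K,V=avg("top",3);s,K2,V2=avg("scene",3)
a=proj(K,V,w+[0,0,.04]);b=proj(K2,V2,w+[0,0,.05])
cv2.imwrite("pics/hov.png",np.hstack([crop(t,*a,25,400,500),crop(s,*b,32,400,500)]))
E
```

```text
grip t15.8 p [0.5852 0.2046 0.1493] F [-0.4  0.5 -0.4] Tz -0.02 w 0.0279 yaw 8.0 j6 0.19
lift t17.0 p [0.5849 0.2044 0.2197] F [-0.   0.9 -2.8] Tz 0.02 w 0.0275 yaw 8.0 j6 0.19
hover t20.0 p [ 0.568  -0.3009  0.1089] F [-0.6  0.5 -1.7] Tz -0.00 w 0.0275 yaw -19.5 j6 -0.15
```

View pics/hov.png

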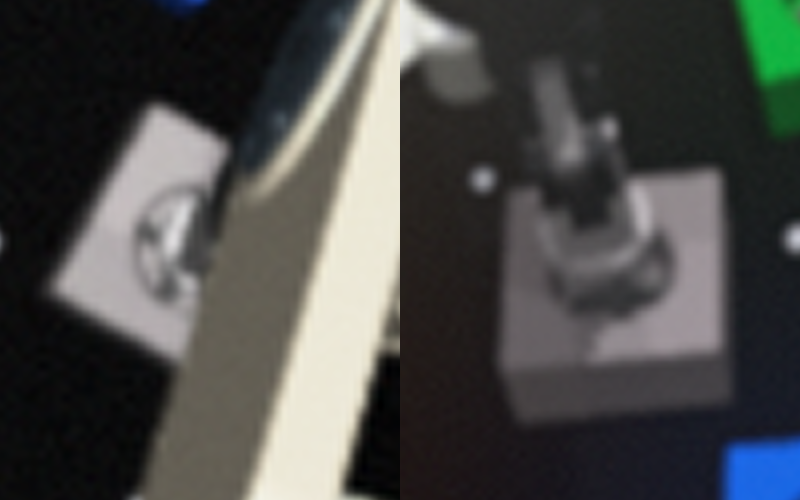

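```bash
python3 - <<'E'
from m import *
w=np.array([.568,-.3009,0]);w0=np.array([.5675,-.3006,0]);b=proj(K2,V2,w0+[0,0,.05])
g=lambda p:(proj(K2,V2,p)-b)*6.25+[600,250]
print("mouth",g(w0+[0,0,.036]),"foot",g(w+[0,0,.057]),g(w+[0,0,.065]))
cc=[(503,190),(722,170),(722,352),(503,367)]
q=[ray(K2,V2,*(b+(np.array(c)-[600,250])/6.25),.036) for c in cc];print(np.round(q,4).tolist(),np.mean(q,0))
print("bore",ray(K2,V2,*(b+(np.array([609,264])-[600,250])/6.25),.036))
print("foot",ray(K2,V2,*(b+(np.array([598,255])-[600,250])/6.25),.061))
E
```

```text
mouth [606.21705574 271.6456838 ] foot [596.80222882 240.38516253] [593.15414583 227.69267428]
[[0.5137, -0.313, 0.036], [0.5543, -0.2446, 0.036], [0.6214, -0.2849, 0.036], [0.5804, -0.3491, 0.036]] [ 0.56744718 -0.29788472  0.036     ]
bore [ 0.56524816 -0.29818011  0.036     ]
foot [ 0.57634434 -0.30442238  0.061     ]
```

The relative look in the scene view puts the bore about 1–2 mm toward +y of the top-view estimate. I'll use (0.567, -0.299) and descend, watching the force.

```bash
cat >> h.py <<'E'
def F(n=3): return np.mean([(bot.dwell(.015),get_obs()["wrist_force"])[1] for _ in range(n)],0)
def down(xy,z0,z1,b,step=.001,lim=3.,v=.03,ori=None):
    "step down till the extra upward force passes lim; returns z, force"
    f=np.zeros(3);z=z0
    for z in np.arange(z0,z1-1e-6,-step):
        bot.servo_line([*xy,z],ori,velocity=v);f=F()-b
        if f[2]>lim:break
    return z,np.round(f,1)
E
python3 - <<'E'
from h import *
xy=[.567,-.299]
bot.servo_line([*xy,.106],velocity=.05);bot.dwell(.1);b=F(8);np.save("b.npy",b);print(b)
print(down(xy,.104,.0765,b));st()
E
```

```text
[ 0.04235414 -0.21910013 -2.39892339]
(np.float64(0.08199999999999998), array([-1.2,  0.3,  5. ]))
 t27.6 p [ 0.5671 -0.2991  0.0824] F [-1.3  0.4  3.4] Tz 0.07 w 0.0274 yaw -19.5 j6 -0.15
```

It passed the rim and is resting on the key (TCP z ≈ 0.082). Now I'll turn it under light pressure.

```bash
python3 - <<'E'
from h import *
xy=[.567,-.299];b=np.load("b.npy");z=.0822;t0=get_obs()["time_s"]
for d in(3,6,9,12,15,-3,-6,-9,-12,-15,-18):
    bot.reach([*xy,z],Q(-19.5+d));f=F(4)-b;print(d,np.round(f,1),round(get_obs()["time_s"],1))
    if f[2]>9: z+=.0003
    elif f[2]<1.8:
        z2,f=down(xy,z-.001,z-.002,b,.001,3.5);print(" try",z2,f)
        if f[2]<3.5:break
        z=z2
    if get_obs()["time_s"]-t0>9:break
st()
E
```

```text
3 [-0.9  0.4  6.8] 28.0
6 [-1.2  0.7  8.5] 28.3
9 [-0.6  0.7  8.7] 28.6
12 [-0.7  0.2  8.7] 28.9
15 [-0.4  0.4  8.7] 29.2
-3 [ 1.8 -0.6  0.5] 29.7
 try 0.0802 [ 3.6 -1.7 -1.4]
 t30.3 p [ 0.5672 -0.2991  0.0802] F [ 3.9 -2.1 -4. ] Tz 0.02 w 0.0276 yaw -22.5 j6 -0.10
```

The force vanished at -22.5°, so it is over the key. Continuing down to the floor.

```bash
python3 - <<'E'
from h import *
xy=[.567,-.299];b=np.load("b.npy")
print(down(xy,.079,.071,b,.001,5.,.02));st()
E
```

```text
(np.float64(0.074), array([ 3.1, -1. ,  9. ]))
 t32.1 p [ 0.5673 -0.2992  0.0749] F [ 3.  -1.5  6. ] Tz -0.04 w 0.0271 yaw -22.5 j6 -0.09
```

Contact came at about 0.0745, 8 mm below the key-top height, so it is home. Release, retreat and check.

```bash
python3 - <<'E'
from h import *
xy=[.567,-.299]
hand.move_gripper(.06);bot.servo_line([*xy,.17],velocity=.12);bot.reach([.45,0,.3],Q(8));st("clear")
t,K,V=avg("top",3);s,K2,V2=avg("scene",3);w=np.array([*xy,0])
a=proj(K,V,w+[0,0,.04]);b=proj(K2,V2,w+[0,0,.05])
print(a,b)
cv2.imwrite("pics/fin.png",np.hstack([crop(t,*a,25,400,500),crop(s,*b,32,400,500)]))
E
```

```text
clear t34.8 p [ 0.4505 -0.0006  0.2997] F [ 0.6 -0.3  0. ] Tz 0.02 w 0.0599 yaw 7.9 j6 -0.14
[345.24650364 201.76644226] [147.0286631 236.801897 ]
```

View pics/fin.png

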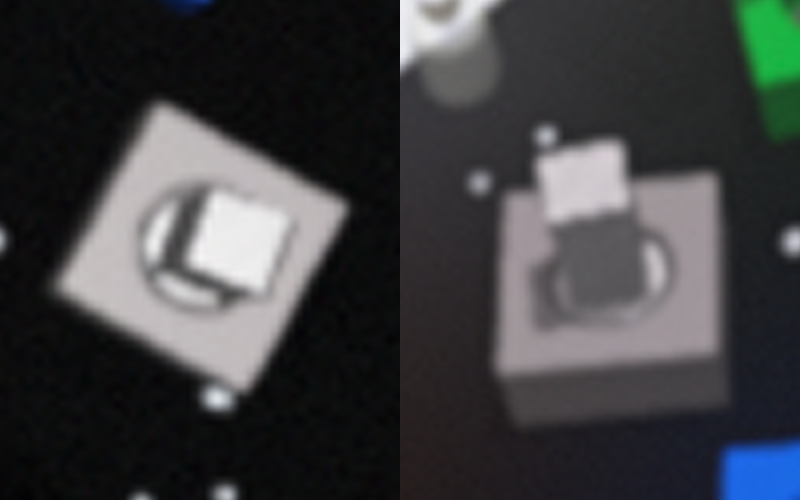

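```bash
python3 - <<'E'
from m import *
b=np.array([147.03,236.80])
for z in(.094,.102):
    for w in((.567,-.299),(.568,-.300)):print(z,w,(proj(K2,V2,np.array([*w,z]))-b)*6.25+[600,250])
from scipy.optimize import least_squares
a=np.array([345.25,201.77]);u=a+(np.array([241,242])-[200,250])/8;v=b+(np.array([582,181])-[600,250])/6.25
r=least_squares(lambda p:np.r_[proj(K,V,p)-u,proj(K2,V2,p)-v],[.56,-.3,.1]);print(r.x,r.fun)
E
```

```text
0.094 (0.567, -0.299) [579.72891552 178.98475346]
0.094 (0.568, -0.3) [578.60736152 182.33998489]
0.102 (0.567, -0.299) [575.90068399 165.5656234 ]
0.102 (0.568, -0.3) [574.76901436 168.9292818 ]
[ 0.56789323 -0.2998416   0.0945723 ] [-0.61415623 -0.32127689 -0.54612581 -0.00758111]
```

The specimen's top triangulates to z = 0.0946 m (0.094 if home, 0.102 if on the key). It is upright and centred to about 1 mm. Handing in.

```bash
python3 -c "
from workcell import *
hand_in()"
```

```text
the job is handed in; nothing more can be done
```

The specimen is home in the grey square well and the job is handed in; no verdict was reported.

- **Weighing:** I set the specimen on the empty pan and released it. The pan sank about 24 mm, to its stop, and the wrist read roughly 2.5–3 N on lifting. Both say it is heavier than the 210 g brass reference, so it went to the square well.
- **Storing:** It touched down on the key at TCP z ≈ 0.082 m. I turned it under no more than about 9 N, and it dropped at a yaw of -22.5°. It then went 8 mm further down to the floor at about 9 N, and I released it and backed off.
- **Last checks:** The top face triangulates to z = 0.0946 m, against 0.094 m when home and 0.102 m if still on the key. Its position is (0.568, -0.300), about 1 mm from the bore's centre, upright, and the arm was clear at about 35 s.
- **Disagreement:** The two cameras differed by about 2.5 mm in y. I used a value between them for the insertion, and the specimen passed the rim without contact.
- **Not checked:** I took no picture of the bystanders at the end. The arm stayed well above or away from them throughout.

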